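Pull the marker out of the tool rack and stand it in the mug

TASK

Pull the marker straight up out of its pocket in the bench tool rack and stand it in the empty mug, ready for the next labelling job. Leave the tweezers and the flux syringe in their pockets, and leave the mug standing upright about where it is.

Things in the scene. Friction and masses are not known exactly. Their poses are not given: they have to be found in the camera images.
- marker_mid (a point): Middle of the whiteboard marker: straight stick 136 mm long, 18 mm thick (square bar to the touch, 25 g), thickest of the three tools in the rack. Point on its centreline, 68 mm from each end; y axis along it (up), x across the row of pockets, z along the row. Stands in any one of the rack's pockets, 22 mm square, 60 mm deep, foot 31 mm and top 167 mm above the bench; lifts out freely.
- mug: Empty white mug, loose, 0.35 kg, 95 mm high; outer radius 40 mm at the rim, wall 4 mm, a handle on one side (its +y). Origin: centre of its underside, z up. Inner floor about 5 mm above the bench, open mouth 72 mm wide.
- tweezers: Bystander: thin black tweezers, 126 mm long, 7 x 9 mm, loose in another pocket, top 157 mm above the bench. Origin near its middle, y axis along it, up. The rack, fixed to the bench: three grey blocks in a row on a base plate, each 52 mm deep, 56 mm along the row, tops 91 mm above the bench, one pocket in the middle of each.
- flux_syringe: Bystander: flux syringe with a 13 mm thick barrel, standing loosely tip down in the remaining pocket of the rack, 42 mm of it showing, top 133 mm above the bench. Origin on the side of the barrel, 114 mm above the bench; y axis along it, up.
Mind the look-alikes: they are no part of the job. There is more than one size of the part that bears marker_mid; the job needs the middle-sized.

How it is judged:
On the way:
1. the marker is lifted fully clear of its pocket, still roughly upright (height (world z) of marker_mid above 0.16 m and angle between marker_mid's own y axis and vertical below 0.5 rad), for 0.1 s.
At the end, for the whole second after the job is handed in: Marker in the mug: its middle within 36 mm of the mug's axis and 45 to 90 mm above its underside, leaning under 45 degrees. Mug at rest, upright within 5 degrees, within 60 mm of its start. Tweezers and syringe still in their pockets, within 25 mm of their starts (horizontal distance between marker_mid and mug below 0.036 m and z of marker_mid in the frame of mug between 0.045 and 0.09 m and angle between marker_mid's own y axis and vertical below 0.8 rad and angle between mug's own z axis and vertical below 0.1 rad and linear speed of mug below 0.03 m/s and distance of mug from where it was at the start of the episode below 0.06 m and distance of each of tweezers, flux_syringe from where it was at the start of the episode below 0.025 m); the robot touches nothing.
It fails at once if the tweezers are pulled or knocked out of their pocket (distance of tweezers from where it was at the start of the episode above 0.04 m).
It fails at once if the flux syringe is pulled or knocked out of its pocket (distance of flux_syringe from where it was at the start of the episode above 0.04 m).
It fails at once if the mug is tipped over (angle between mug's own z axis and vertical above 0.6 rad).
It also fails if it takes over 45 s, if anything falls off the work surface, if the arm or the gripper's body presses on something with over 40 N, if the wrist force passes 120 N, or if a joint passes its speed limit or range.

ROBOT

A 6-joint arm with a two-finger parallel gripper is mounted at the origin on a cart in front of the work surface, level with it; the furniture and walls round the work are solid. World frame = base frame: x ahead of the robot, y to its left, z up, the work surface at z = 0. Lengths are in m, angles in rad, forces in N, time in s.
With the tool pointing down it reaches from about 0.25 to 0.775 m from the base axis. Payload 4 kg.
Tool frame: the origin (TCP) lies on the centre line of the jaws, within the pads' length; the fingertips stand 14 mm ahead of it and the grasp point (between the pads) lies 5 mm behind it (robot.tcp_to_tips is the distance from the TCP to the fingertips, in m); z points along the fingers, y is the line along which they close (so a half turn about z gives the same grasp; the last joint's range is limited). The gripper opens to 94 mm and grips with 3 to 60 N. Pads are 16 mm wide; open, the fingers measure 119 mm over their backs; the gripper's body (75 mm by 177 mm) begins 78 mm behind the grasp point.
Start: joints at [1.244, 0.087, 1.371, -0, 1.684, -0.103], TCP at [0.122, 0.536, 0.22] pointing down, gripper open.
Joint ranges: [-3.1, 3.1], [-0.76, 2.03], [0.27, 2.55], [-1.08, 4.22], [0.17, 2.65], [-2.57, 2.57]. Speed limits (rad/s): [2.79, 2.79, 3.14, 3.14, 3.14, 3.14].

INTERFACE

Orientations are given as [roll, pitch, yaw] about the fixed x, y, z axes, in that order (R = Rz(yaw) Ry(pitch) Rx(roll)).
In Python, from bench import robot gives the robot as it stands.
- The arm moves only by the tool carry_out, never from a script. Its argument "increments" is a list of rows, each a list of 3 entries, a list of its own where there are three numbers: the closure in counts, from 0 (fully open) to 255 (shut), then the shift along the tool's x, y, z in mm, then the turn about the tool's z in degrees. In form: [[fingers, [dx, dy, dz], twist], ...]. A call has 1 to 8 rows; each row shifts and turns the commanded pose from where the row before left it, along the tool's axes as they then stand; what a row does not reach is not made up. A row lasts 1/10 s, in which the tool goes at most 50 mm and 8.59 degrees, less where a joint would pass 70% of its speed; a pose out of reach is approached as far as the arm can. A call with a gripper value outside its range is refused whole. The fingers move at their own pace and stop on an object; the grip force is fixed at half the most. Time passes only in rows, so rows that do not move let the fingers close. It gives the time, the measured TCP pose, the force, the opening and the grip force at its end, in the units of the state.
- robot.get_obs(): the state, without advancing time (a new reading comes with each control period).
- robot.snapshot(name): name is "side" or "top" or "wrist"; returns the picture (384x512x3 uint8, blue, green, red); there is no depth.
- robot.get_calibration(name): a dict with "vfov" (degrees; the focal length in pixels is half the picture's height over the tangent of half this angle, whatever the lens; pixels are square), "cx", "cy" (the principal point, pixels), "T" (4x4, takes a point from camera to world coordinates). Camera axes: x right, y down, z forward; pixel columns grow to the right and rows downward; lengths in m; the calibration is good to about 2 mm. The wrist camera is an equidistant fisheye: a pixel r from the principal point sees the ray r / f radians off the axis. A picture is of the moment at which its call begins: read the wrist's pose just before it. get_calibration takes no time and is no camera call; for the wrist camera it gives the pose at the moment of the call.
- robot.close_job(): hands the job in; it is judged then, once.
The state is a dict: "time": time; "joint_positions": joint angles; "qvel": joint speeds; "joint_torque": joint torques, N m; "tool_pos": TCP position; "ee_rot": TCP orientation; "wrist_force": force on the tool from outside, world axes, zero at the start; "wrist_torque": the same for the moment, N m; "width": finger opening in m; "finger_force": force on a finger pad.
Only numpy, scipy, OpenCV 4.12 (cv2) and the standard library are available. Lean on these libraries where they do the work, as an engineer would, in place of code of your own. Each camera call takes 0.05 s, during which the arm holds its last target. There are 200 camera calls.

## Working session

There is one attempt and no reset: what is moved stays moved. The work goes in short steps, Python scripts to look and compute and a tool call to move; the robot and the scene stay as the last step left them, time stands still between calls to the robot, and variables do not carry over. Pictures are saved under pics/ and viewed, at most 10 in all, crops included, and the job is handed in when it is done.

Besides the shell and the picture viewer there is one more tool, called after "Call:" as a command line: name --argument value ..., lists and objects as JSON in quotes. carry_out: Moves the arm, as the interface text tells. Its arguments: {"type":"object","properties":{"increments":{"type":"array","items":{"type":"array"}}},"required":["increments"]}

```bash
mkdir -p pics
python3 - <<'E'
from bench import robot
import cv2,numpy as np
for n in("side","top"):
    cv2.imwrite(f"pics/{n}0.png",robot.snapshot(n)); c=robot.get_calibration(n); print(n,c["vfov"],c["cx"],c["cy"],np.round(c["T"],4).tolist())
o=robot.get_obs();print(o["tool_pos"],o["ee_rot"],o["width"])
E
```

```text
side 50.78550371304021 253.7428447995614 187.54422584108002 [[-0.9956, 0.0634, -0.0693, 0.5849], [0.0922, 0.5187, -0.85, 0.917], [-0.0179, -0.8526, -0.5222, 0.6374], [0.0, 0.0, 0.0, 1.0]]
top 57.514696873587134 255.12872260922705 189.6032510035443 [[0.0265, -0.9791, 0.2015, 0.3437], [-0.9996, -0.0264, 0.003, 0.0809], [0.0024, -0.2015, -0.9795, 1.0813], [0.0, 0.0, 0.0, 1.0]]
[0.12191601 0.53584437 0.21842295] [-3.13963504e+00 -1.86380876e-04  2.91783556e+00] 0.09411265889183368
```

View pics/side0.png

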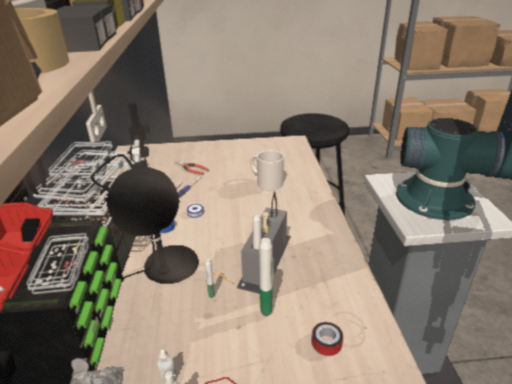

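View pics/top0.png

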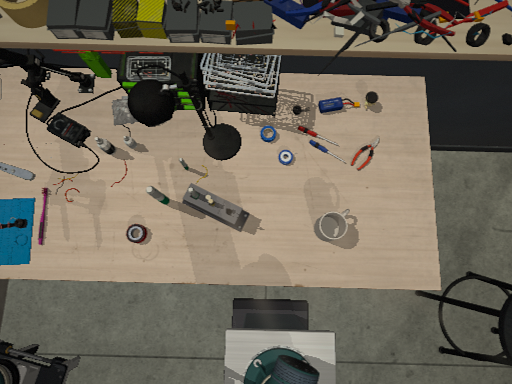

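The side view shows the rack at about (265,245), with a large marker standing at (265,275) and a small one at (210,278) as look-alikes. The mug is at (268,170). In the top view the rack is at (215,207) and the mug at (330,227). I'll zoom in next.

Run:
```python
import cv2,numpy as np
a=cv2.imread("pics/side0.png")[180:320,200:310]; b=cv2.imread("pics/top0.png")[145:255,140:360]
cv2.imwrite("pics/c1.png",cv2.resize(a,None,fx=4,fy=4,interpolation=cv2.INTER_CUBIC)); cv2.imwrite("pics/c2.png",cv2.resize(b,None,fx=3.6,fy=3.6,interpolation=cv2.INTER_CUBIC))
```

```text
(no output)
```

View pics/c1.png

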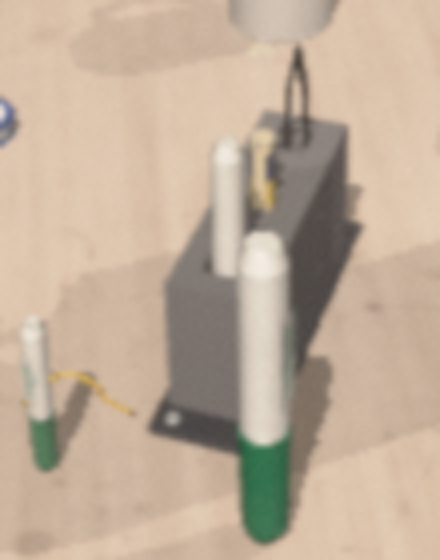

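View pics/c2.png

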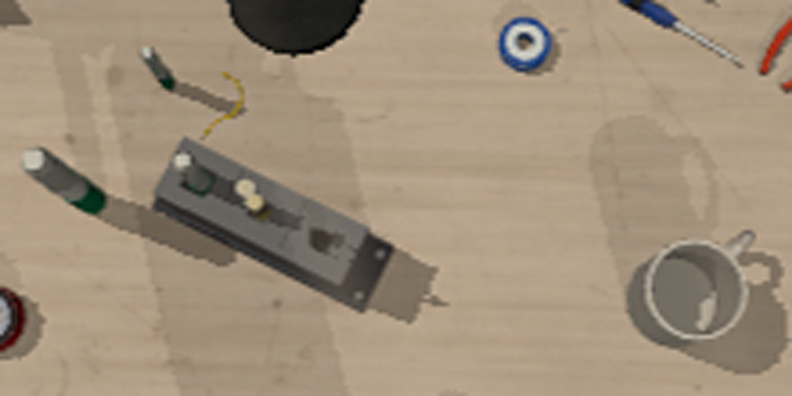

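The rack marker is in the +y end pocket: its top is at about side (257,216) and top (190.6,189.4). The syringe is in the middle pocket and the tweezers are in the far one. The mug rim centre is at about top (333.6,225.5).

```bash
cat > h.py <<'E'
from bench import robot
import numpy as np
def ray(n,u,v):
    c=robot.get_calibration(n);f=192/np.tan(np.radians(c["vfov"]/2));T=np.array(c["T"])
    return T[:3,3],T[:3,:3]@np.array([(u-c["cx"])/f,(v-c["cy"])/f,1])
def onz(n,u,v,z):
    o,d=ray(n,u,v);return o+d*(z-o[2])/d[2]
def tri(p,q):
    A=[];b=[]
    for n,uv in(("side",p),("top",q)):
        o,d=ray(n,*uv);d=d/np.linalg.norm(d);P=np.eye(3)-np.outer(d,d);A.append(P);b.append(P@o)
    return np.linalg.lstsq(np.vstack(A),np.hstack(b),rcond=None)[0]
E
python3 - <<'E'
from h import *
np.set_printoptions(precision=4,suppress=True)
T=lambda u,v:(140+u/3.6,145+v/3.6); S=lambda u,v:(200+u/4,180+v/4)
print("mtop",onz("top",*T(182,160),.167),onz("side",*S(228,145),.165),tri(S(228,145),T(182,160)))
print("m at block side",onz("side",*S(226,272),.091))
print("syr top",onz("top",*T(245,187),.133), "tweez",onz("side",*S(297,50),.157))
print("big",tri(S(265,240),T(34,160)),onz("side",*S(265,530),0.005))
print("small",tri(S(33,320),T(148,52)))
c=[onz("top",*T(*p),.091) for p in((185,138),(368,235),(342,285),(157,192))];print("block",np.array(c),np.mean(c,0))
cs=[onz("side",*S(*p),.091) for p in((168,280),(250,284),(347,125),(270,113))];print("block side",np.array(cs),np.mean(cs,0))
for d in(c[1]-c[0],c[2]-c[3],cs[2]-cs[1],cs[3]-cs[0]):print(np.degrees(np.arctan2(d[1],d[0])),np.linalg.norm(d))
print("mug",onz("top",*T(697,290),.095),onz("side",269,155,.095))
E
```

```text
mtop [0.5275 0.2558 0.167 ] [0.5259 0.2585 0.165 ] [0.5269 0.2566 0.164 ]
m at block side [0.5289 0.2679 0.091 ]
syr top [0.5146 0.2128 0.133 ] tweez [0.4778 0.1616 0.157 ]
big [0.5201 0.3599 0.1852] [0.5202 0.3644 0.005 ]
small [0.629  0.3022 0.0987]
block [[0.5609 0.2691 0.091 ]
 [0.4861 0.1191 0.091 ]
 [0.4459 0.1382 0.091 ]
 [0.5162 0.2887 0.091 ]] [0.5023 0.2038 0.091 ]
block side [[0.5593 0.2708 0.091 ]
 [0.5176 0.2788 0.091 ]
 [0.4451 0.1435 0.091 ]
 [0.4886 0.1257 0.091 ]] [0.5026 0.2047 0.091 ]
-116.50731337655678 0.16759989804269326
-115.0444966203481 0.16603736796906773
-118.1807645576585 0.15351047137010845
-115.99695220749119 0.16146799330731745
mug [ 0.449  -0.1401  0.095 ] [ 0.4513 -0.1436  0.095 ]
```

Call:
carry_out --increments '[[0,[0,0,-4],8],[0,[0,0,-4],8],[0,[0,0,-4],8],[0,[0,0,-4],8],[0,[0,0,-4],8],[0,[0,0,-4],8],[0,[0,0,-4],8],[0,[0,0,-4],8]]'

```text
time: 0.9
tool_pos: [0.122, 0.536, 0.251]
ee_rot: [-3.141, 0.001, 1.795]
wrist_force: [0.7, -0.2, 0.1]
width: 0.0941
finger_force: 0.0
```

Call:
carry_out --increments '[[0,[0,0,0],7.8],[0,[0,0,0],7.8],[0,[0,0,0],7.8],[0,[0,0,0],7.8],[0,[0,0,0],7.8],[0,[0,0,0],0],[0,[0,0,0],0]]'

```text
time: 1.6
tool_pos: [0.122, 0.5361, 0.251]
ee_rot: [3.142, 0.001, 1.123]
wrist_force: [-0.2, 1.1, -0.5]
width: 0.0941
finger_force: 0.0
```

Call:
carry_out --increments '[[0,[-5,35,0],0],[0,[-5,35,0],0],[0,[-5,35,0],0],[0,[-5,35,0],0],[0,[-6,35,0],0],[0,[-6,35,0],0],[0,[-6,35,0],0],[0,[-6,35,0],0]]'

```text
time: 2.4
tool_pos: [0.3559, 0.3737, 0.2515]
ee_rot: [-3.142, -0.0, 1.123]
wrist_force: [0.0, 0.2, 0.6]
width: 0.0943
finger_force: 0.0
```

Call:
carry_out --increments '[[0,[-5,35,0],0],[0,[-5,35,0],0],[0,[-6,35,0],0],[0,[-6,35,0],0],[0,[-5,35,0],0],[0,[-5,32,0],0],[0,[0,0,0],0],[0,[0,0,0],0]]'

```text
time: 3.2
tool_pos: [0.5274, 0.2554, 0.2509]
ee_rot: [-3.14, 0.0, 1.12]
wrist_force: [-0.1, -0.1, 0.0]
width: 0.0939
finger_force: 0.0
```

Run:
```python
from bench import robot
import cv2,numpy as np
o=robot.get_obs();c=robot.get_calibration("wrist");im=robot.snapshot("wrist")
T=np.array(c["T"]);f=192/np.tan(np.radians(c["vfov"]/2))
def pr(p):
    q=T[:3,:3].T@(np.array(p)-T[:3,3]);r=np.hypot(*q[:2]);a=np.arctan2(r,q[2]);return c["cx"]+f*a*q[0]/r,c["cy"]+f*a*q[1]/r
print(o["tool_pos"],o["ee_rot"],f,[pr(p) for p in((.527,.2555,.167),(.5025,.204,.133))])
cv2.imwrite("pics/w1.png",im)
```

```text
[0.52741405 0.25542874 0.25090648] [-3.14017422e+00  4.65215387e-04  1.12032918e+00] 297.3186396354542 [(np.float64(248.03497568222718), np.float64(203.43149850923072)), (np.float64(248.5971306839495), np.float64(247.51077426390663))]
```

View pics/w1.png

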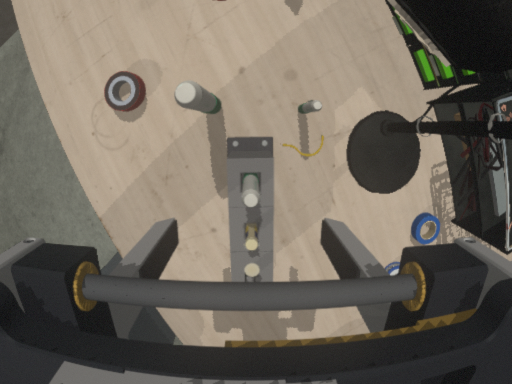

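The wrist view shows the marker top at about (250,198), against a predicted (248,203), and the rack is aligned with the jaws. I'll descend and grip.

Call:
carry_out --increments '[[0,[0,0,20],0],[0,[0,0,20],0],[0,[0,0,20],0],[0,[0,0,20],0],[0,[0,0,18],0],[0,[0,0,10],0],[0,[0,0,0],0],[255,[0,0,0],0]]'

```text
time: 4.05
tool_pos: [0.5272, 0.2564, 0.1444]
ee_rot: [3.141, -0.001, 1.121]
wrist_force: [-0.5, -0.1, 0.5]
width: 0.0892
finger_force: 0.0
```

Call:
carry_out --increments '[[255,[0,0,0],0],[255,[0,0,0],0],[255,[0,0,0],0],[255,[0,0,0],0],[255,[0,0,0],0],[255,[0,0,0],0],[255,[0,0,0],0],[255,[0,0,0],0]]'

```text
time: 4.85
tool_pos: [0.5273, 0.2557, 0.1434]
ee_rot: [-3.142, -0.0, 1.12]
wrist_force: [0.1, 0.1, 0.3]
width: 0.0256
finger_force: 0.0
```

Call:
carry_out --increments '[[255,[0,0,0],0],[255,[0,0,0],0],[255,[0,0,0],0],[255,[0,0,0],0]]'

```text
time: 5.25
tool_pos: [0.5273, 0.2558, 0.1434]
ee_rot: [-3.141, -0.0, 1.12]
wrist_force: [-0.2, -0.0, 0.2]
width: 0.0184
finger_force: 30.0
```

Call:
carry_out --increments '[[255,[0,0,-10],0],[255,[0,0,-15],0],[255,[0,0,-20],0],[255,[0,0,-20],0],[255,[0,0,-20],0],[255,[0,0,-20],0],[255,[0,0,-15],0],[255,[0,0,-5],0]]'

```text
time: 6.05
tool_pos: [0.528, 0.2562, 0.2721]
ee_rot: [3.138, -0.004, 1.12]
wrist_force: [-0.5, -0.6, -0.8]
width: 0.018
finger_force: 30.0
```

Call:
carry_out --increments '[[255,[0,0,-15],0],[255,[0,0,-15],0],[255,[-14,4,0],0],[255,[-28,7,0],0],[255,[-28,7,0],0],[255,[-28,7,0],0],[255,[-28,8,0],0],[255,[-28,7,0],0]]'

```text
time: 6.85
tool_pos: [0.4951, 0.0977, 0.2972]
ee_rot: [-3.14, 0.001, 1.12]
wrist_force: [-0.1, 0.1, -0.1]
width: 0.0182
finger_force: 30.0
```

Call:
carry_out --increments '[[255,[-28,7,0],0],[255,[-28,8,0],0],[255,[-28,7,0],0],[255,[-28,8,0],0],[255,[-28,7,0],0],[255,[-28,8,0],0],[255,[-28,7,0],0],[255,[-28,7,0],0]]'

```text
time: 7.65
tool_pos: [0.4503, -0.1291, 0.2972]
ee_rot: [-3.14, 0.0, 1.119]
wrist_force: [-0.4, -0.2, -0.8]
width: 0.0182
finger_force: 30.0
```

Call:
carry_out --increments '[[255,[-14,4,0],0],[255,[0,0,0],0],[255,[0,0,0],0],[255,[0,0,0],0]]'

```text
time: 8.05
tool_pos: [0.4491, -0.1413, 0.2981]
ee_rot: [-3.141, -0.0, 1.121]
wrist_force: [0.4, -0.2, 0.4]
width: 0.0182
finger_force: 30.0
```

Run:
```python
from h import *
import cv2
o=robot.get_obs();print(o["tool_pos"],o["ee_rot"],o["width"])
a=cv2.resize(robot.snapshot("side")[80:280,190:350],None,fx=2.8,fy=2.8);b=cv2.resize(robot.snapshot("wrist"),None,fx=.7,fy=.7)
w=np.zeros((560,448+359,3),np.uint8);w[:,:448]=a;w[:b.shape[0],448:448+358]=b[:,:358];cv2.imwrite("pics/x1.png",w[:,:800])
```

```text
[ 0.44907721 -0.14129809  0.29811045] [-3.14089237e+00 -4.16632767e-04  1.12086722e+00] 0.018184840202965163
```

View pics/x1.png

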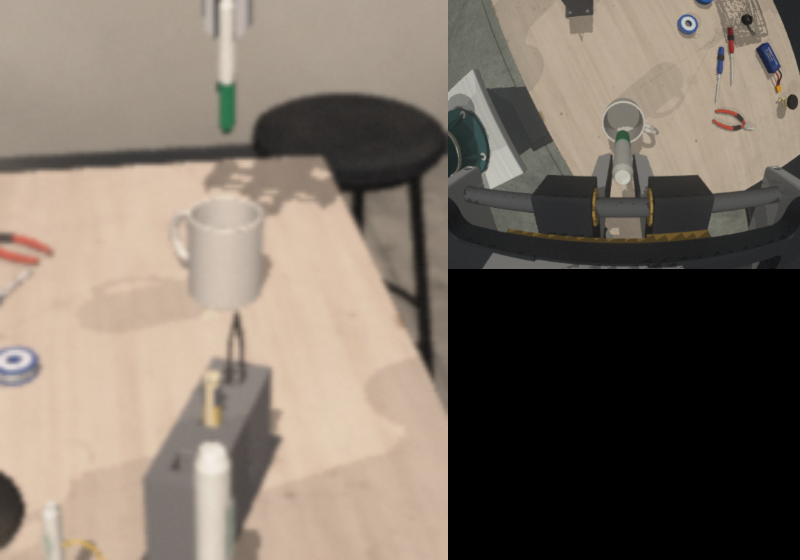

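The side view shows the marker held upright above the mug, the tweezers and syringe still in place, and the marker's pocket empty. I'll lower it now.

Call:
carry_out --increments '[[255,[0,0,25],0],[255,[0,0,30],0],[255,[0,0,30],0],[255,[0,0,30],0],[255,[0,0,30],0],[255,[0,0,15],0],[255,[0,0,10],0],[255,[0,0,0],0]]'

```text
time: 8.95
tool_pos: [0.4487, -0.1411, 0.1271]
ee_rot: [-3.139, -0.0, 1.121]
wrist_force: [-0.2, 0.0, -0.7]
width: 0.0182
finger_force: 30.0
```

Call:
carry_out --increments '[[255,[0,0,4],0],[255,[0,0,3],0],[255,[0,0,0],0],[255,[0,0,0],0]]'

```text
time: 9.35
tool_pos: [0.4496, -0.1421, 0.122]
ee_rot: [3.141, -0.0, 1.12]
wrist_force: [-0.4, 0.0, 0.9]
width: 0.0184
finger_force: 30.0
```

Call:
carry_out --increments '[[190,[0,0,0],0],[190,[0,0,0],0],[190,[0,0,0],0],[150,[0,0,0],0],[150,[0,0,0],0],[100,[0,0,0],0],[100,[0,0,0],0],[100,[0,0,0],0]]'

```text
time: 10.15
tool_pos: [0.4493, -0.1419, 0.1214]
ee_rot: [-3.141, -0.0, 1.12]
wrist_force: [0.6, 0.8, -0.8]
width: 0.0562
finger_force: 0.0
```

Call:
carry_out --increments '[[50,[0,0,-5],0],[50,[0,0,-10],0],[50,[0,0,-20],0],[50,[0,0,-30],0],[50,[0,0,-30],0],[50,[0,0,-30],0],[50,[0,0,0],0],[50,[0,0,0],0]]'

```text
time: 10.95
tool_pos: [0.4497, -0.1421, 0.2475]
ee_rot: [3.139, -0.0, 1.12]
wrist_force: [-0.1, -0.2, 1.0]
width: 0.0755
finger_force: 0.0
```

Run:
```python
from h import *
import cv2
o=robot.get_obs();print(o["tool_pos"],o["wrist_force"],o["width"])
a=cv2.resize(robot.snapshot("side")[80:280,190:350],None,fx=2.8,fy=2.8);b=cv2.resize(robot.snapshot("wrist"),None,fx=.7,fy=.7)
w=np.zeros((560,448+359,3),np.uint8);w[:,:448]=a;w[:b.shape[0],448:448+358]=b[:,:358];cv2.imwrite("pics/x2.png",w[:,:800])
```

```text
[ 0.44965056 -0.14212627  0.24745332] [-0.12339353 -0.16919067  1.04784476] 0.07553199477119536
```

View pics/x2.png

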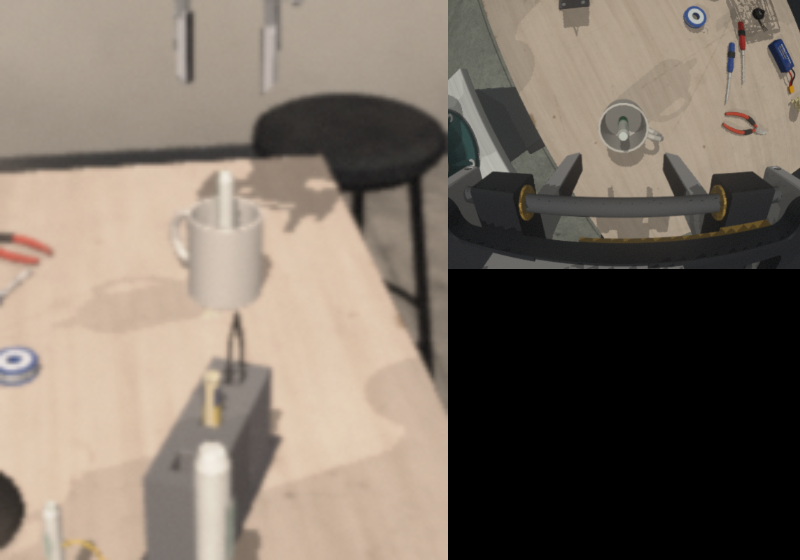

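The marker stands upright in the mug and the gripper is clear. The mug and both bystanders haven't moved, so I'm handing the job in.

```bash
python3 -c "
from bench import robot
print(robot.close_job())"
```

```text
the job is handed in; nothing more can be done
None
```

The marker is standing upright in the mug, the tweezers and syringe are still in their pockets, and the job was handed in at about 11 s; no verdict came back.

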